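# Line up the bar's canisters by height

### The arm

A 7-joint arm with a two-finger parallel gripper is mounted at the origin on the work surface. World frame = base frame: x ahead of the robot, y to its left, z up, the work surface at z = 0. Lengths are in m, angles in degrees, forces in N, time in s.
With the tool pointing down it reaches from about 0.4 to 0.925 m from the base axis. Payload 4.1 kg.
Tool frame: the origin (TCP) lies at the very end of the fingers, on their centre line; the grasp point (between the pads) lies 19 mm behind it; x points along the fingers, z is the direction in which the jaws open and shut, and the axes are right-handed (so a half turn about x gives the same grasp; the last joint's range is limited). The gripper opens to 85 mm and grips with 20 to 120 N. Pads are 22 mm wide; open, the fingers measure 114 mm over their backs; the gripper's body (76 mm by 85 mm) begins 54 mm behind the grasp point. The pads swing forward as they close: fully open they stand 13 mm farther back than shut.
Start: joints at [-69.672, 22.827, 2.584, 88.041, -1.071, 69.15, -2.905], TCP at [0.285, 0.584, 0.231] pointing down, gripper open.
Joint ranges: [-161.44, 161.44], [-28.35, 127.94], [-78.24, 83.42], [0, 140.83], [-78.03, 258.03], [13.02, 114.36], [-168.23, 168.23]. Speed limits (degrees/s): [147.25, 147.25, 180, 180, 180, 180, 180].

### API

Orientations are given as [roll, pitch, yaw] about the fixed x, y, z axes, in that order (R = Rz(yaw) Ry(pitch) Rx(roll)).
In Python, from bench import telemetry, optics, manip, nets gives the robot as it stands.
- The arm moves only by the tool play_rows, never from a script. Its argument "targets" is a list of rows, each a list of 5 numbers: the shift along the tool's x, y, z as a fraction of full scale, then the turn about the tool's x as a fraction of full scale, then the opening, from 0 (shut) to 1 (fully open). A call has 1 to 5 rows; each row shifts and turns the commanded pose from where the row before left it, along the tool's axes as they then stand; what a row does not reach is not made up. Full scale, the value 1, is 1 m for a shift and 0.08 rad for a turn. A row lasts 1/8 s, in which the tool goes at most 62.5 mm and 10.7 degrees, less where a joint would pass 70% of its speed; a pose out of reach is approached as far as the arm can. A call with a number of a shift or a turn outside -1 to 1 is refused whole. A call with a gripper value outside its range is refused whole. The fingers move at their own pace and stop on an object; the grip force is fixed at half the most. Time passes only in rows, so rows that do not move let the fingers close. It gives the time, the measured TCP pose, the force and the opening at its end, in the units of the state.
- telemetry.read_state(): the state, without advancing time (a new reading comes with each control period).
- optics.grab_frame(name): name is "side" or "top"; returns a dict with "color" (480x640x3 uint8, red, green, blue), "camera_matrix" (3x3 intrinsics, pixels), "dist_coeffs" ([k1, k2, p1, p2, k3] as OpenCV has them; the pictures are not rectified), "rvec" (rotation vector, rad) and "tvec" (3), from world to camera coordinates, as OpenCV has them. Camera axes: x right, y down, z forward; pixel columns grow to the right and rows downward; lengths in m; the calibration is good to about 2 mm. A picture is of the moment at which its call begins. There is no depth.
- manip.finish_job(): hands the job in, once; it reports no verdict.
Trained networks look in a picture, given as the dict that the camera call returned (one of the last four; its "shot" number tells which), for a name from the list of things; names that differ only in an ending like _2 or _b are one class to them, and where a whole thing is asked for, a point or a joint stands for the part that bears it (a point fixed in the world has none). Each returns a list of dicts, best first, with "p" (0 to 1); they miss things now and then, are a little off and sometimes report something else, mostly with a low value. They report only what shows in the picture. A call takes as long as a camera call. They do not tell look-alikes from the thing itself.
- nets.recognise(query, picture): "at" ([x, y, z] in m, in the coordinates of the camera as it stood for that picture, good to about 4 mm: the middle of the surface that is visible of it).
- nets.silhouettes(query, picture): "region" (480x640 bool, what is visible of it).
- nets.place_of(query, picture): "at" ([x, y, z] in m, in the coordinates of the camera as it stood for that picture, good to about 4 mm: a listed point, or the origin of a listed thing).
The state is a dict: "t": time; "joint_pos": joint angles; "qd": joint speeds; "effort": joint torques, N m; "position": TCP position; "eef_rot": TCP orientation; "wrist_force": force on the tool from outside, world axes, zero at the start; "ft_torque": the same for the moment, N m; "opening": finger opening in m.
Only numpy, scipy, OpenCV 4.12 (cv2) and the standard library are available. Lean on these libraries where they do the work, as an engineer would, in place of code of your own. Each camera call takes 0.05 s, during which the arm holds its last target.

### The job

Line up the four canisters on the display board in order of height, one standing upright on each coaster, centred so that its whole base is on the coaster: the tallest on the coaster next to the lantern, then each one shorter, down to the shortest next to the potted plant. Do not knock any canister over, and leave the lantern and the plant standing where they are.

Things in the scene. Friction and masses are not known exactly. Their poses are not given: they have to be found in the camera images.
- red_tin: Loose lidded red tin canister, the shortest of four: upright cylinder 54 mm in diameter, 55 mm high, about 130 g (0.7 to 1.4 times that), closed lid with a wooden inlay, no knob. Origin at the centre of its underside, z up along its axis. It starts standing on the worktop.
- yellow_tin: Loose lidded yellow tin canister, the second shortest of four: upright cylinder 54 mm in diameter, 75 mm high, about 170 g (0.7 to 1.4 times that), closed lid with a wooden inlay, no knob. Origin at the centre of its underside, z up along its axis. It starts standing on the worktop.
- blue_tin: Loose lidded blue tin canister, the second tallest of four: upright cylinder 54 mm in diameter, 95 mm high, about 210 g (0.7 to 1.4 times that), closed lid with a wooden inlay, no knob. Origin at the centre of its underside, z up along its axis. It starts standing on the worktop.
- white_tin: Loose lidded white tin canister, the tallest of four: upright cylinder 54 mm in diameter, 115 mm high, about 250 g (0.7 to 1.4 times that), closed lid with a wooden inlay, no knob. Origin at the centre of its underside, z up along its axis. It starts standing on the worktop.
- coaster_1: Fixed round dark coaster, 78 mm in diameter, 3 mm thick, at one end of the row; the four lie about 98 mm apart in the order 1, 2, 3, 4 (1 at the +y end) along a pale wooden board 120 by 640 mm and 20 mm high, fixed to the worktop. Origin at the centre of its underside, 20 mm above the worktop; its top is at 23 mm.
- coaster_2: Fixed round dark coaster, 78 mm in diameter, 3 mm thick, in the middle part of the row; the four lie about 98 mm apart in the order 1, 2, 3, 4 (1 at the +y end) along a pale wooden board 120 by 640 mm and 20 mm high, fixed to the worktop. Origin at the centre of its underside, 20 mm above the worktop; its top is at 23 mm.
- coaster_3: Fixed round dark coaster, 78 mm in diameter, 3 mm thick, in the middle part of the row; the four lie about 98 mm apart in the order 1, 2, 3, 4 (1 at the +y end) along a pale wooden board 120 by 640 mm and 20 mm high, fixed to the worktop. Origin at the centre of its underside, 20 mm above the worktop; its top is at 23 mm.
- coaster_4: Fixed round dark coaster, 78 mm in diameter, 3 mm thick, at one end of the row; the four lie about 98 mm apart in the order 1, 2, 3, 4 (1 at the +y end) along a pale wooden board 120 by 640 mm and 20 mm high, fixed to the worktop. Origin at the centre of its underside, 20 mm above the worktop; its top is at 23 mm.
- lantern: Loose amber glass lantern with yellow brass foot and cap (from above a round brass disc with a bar handle), 68 mm in diameter, 90 mm high with its handle, standing on the board beyond one end coaster, about 118 mm from that coaster's centre (which end varies). Origin at the centre of its underside. It marks the tall end.
- plant: Loose green succulent in a terracotta pot, 70 mm in diameter, about 90 mm high, standing on the board beyond the coaster at the other end. Origin at the centre of its underside. It marks the short end.
Mind the look-alikes: they are no part of the job. What is shaped like the yellow_tin but pink, purple or turquoise is not meant.

How it is judged:
By the outcome, as a careful person would: the job done as asked, in the order asked, and still so for the second after the job is handed in, with the robot touching nothing.
It also fails if it takes over 112 s, if anything falls off the work surface, if the arm or the gripper's body presses on something with over 40 N, if the wrist force passes 120 N, or if a joint passes its speed limit or range.

## Working session

There is one attempt and no reset: what is moved stays moved. The work goes in short steps, Python scripts to look and compute and a tool call to move; the robot and the scene stay as the last step left them, time stands still between calls to the robot, and variables do not carry over. Pictures are saved under pics/ and viewed, and the job is handed in when it is done.

Besides the shell and the picture viewer there is one more tool, called by a JSON object that holds its "op" and its "data", one argument or row to a line. play_rows: Moves the arm, as the interface text tells. Shift numbers are shares of 1 m and turn numbers shares of 0.08 rad, none past 1 either way. Its arguments: {"type":"object","properties":{"targets":{"type":"array"}},"required":["targets"]}

```bash
mkdir -p pics
cat > h.py <<'E'
import numpy as np, cv2
from bench import telemetry, optics, manip, nets
def save(f,n): cv2.imwrite('pics/'+n,cv2.cvtColor(f['color'],cv2.COLOR_RGB2BGR))
def w(f,p):
    R,_=cv2.Rodrigues(np.array(f['rvec'],float)); return R.T@(np.array(p)-np.array(f['tvec']).ravel())
def px(f,P):
    return cv2.projectPoints(np.array([P],float),np.array(f['rvec'],float),np.array(f['tvec'],float),np.array(f['camera_matrix']),np.array(f['dist_coeffs']))[0].ravel()
def ray(f,uv,z):
    n=cv2.undistortPoints(np.array([[uv]],float),np.array(f['camera_matrix']),np.array(f['dist_coeffs'])).ravel()
    R,_=cv2.Rodrigues(np.array(f['rvec'],float)); c=-R.T@np.array(f['tvec']).ravel(); d=R.T@np.array([n[0],n[1],1.])
    return c+d*(z-c[2])/d[2]
E
python3 - <<'E'
from h import *
np.set_printoptions(precision=4,suppress=True)
for n in('top','side'):
    f=optics.grab_frame(n); save(f,n+'0.png')
    for q in ['red_tin','yellow_tin','blue_tin','white_tin','coaster_1','lantern','plant']:
        for r in nets.place_of(q,f):
            P=w(f,r['at']); print(n,q,round(r['p'],2),P,px(f,P).round())
print(telemetry.read_state())
E
```

```text
top red_tin 0.56 [ 0.4364  0.2315 -0.0005] [208. 272.]
top yellow_tin 0.86 [ 0.3068 -0.2164 -0.0052] [417. 327.]
top yellow_tin 0.77 [ 0.4633 -0.3274  0.0022] [466. 253.]
top yellow_tin 0.71 [ 0.3586 -0.1026  0.0006] [363. 305.]
top yellow_tin 0.69 [ 0.4715 -0.0903 -0.0005] [356. 252.]
top yellow_tin 0.61 [0.3689 0.0062 0.0006] [312. 301.]
top blue_tin 0.97 [ 0.4657  0.0556 -0.0001] [288. 257.]
top white_tin 0.94 [ 0.4312 -0.2175 -0.0016] [415. 269.]
top coaster_1 0.95 [ 0.6251 -0.1527  0.0176] [383. 180.]
top coaster_1 0.93 [0.6638 0.1347 0.0177] [249. 166.]
top coaster_1 0.79 [ 0.6381 -0.053   0.0247] [336. 174.]
top coaster_1 0.69 [0.648  0.0385 0.0166] [294. 172.]
top lantern 0.91 [0.6806 0.2605 0.0184] [191. 160.]
top plant 0.88 [ 0.6108 -0.266   0.0193] [436. 185.]
side red_tin 0.68 [ 0.4335  0.23   -0.0004] [279. 183.]
side yellow_tin 0.87 [ 0.3662  0.005  -0.0014] [257. 256.]
side yellow_tin 0.79 [ 0.3083 -0.2093  0.0041] [230. 350.]
side yellow_tin 0.7 [0.6458 0.05   0.0213] [403. 214.]
side yellow_tin 0.64 [ 0.3593 -0.102   0.0019] [258. 296.]
side yellow_tin 0.58 [ 0.4618 
[... 676 characters left out ...]
 [0.6567 0.1441 0.0163] [395. 188.]
side lantern 0.96 [0.6753 0.2624 0.0223] [388. 156.]
side lantern 0.16 [0.6562 0.1433 0.0147] [395. 189.]
side plant 0.62 [ 0.6089 -0.2653  0.0215] [443. 342.]
{'t': 0.8, 'joint_pos': array([-69.6734,  22.8249,   2.5843,  88.0416,  -1.0713,  69.1502,
        -2.9054]), 'qd': array([ 0.0857, -0.0281, -0.0268,  0.039 , -0.0125,  0.0505, -0.0447]), 'effort': array([  0.0001, -47.4971,   1.3633, -25.4501,   0.0117,   0.0012,
        -0.    ]), 'position': array([0.2849, 0.5843, 0.2314]), 'eef_rot': array([-4.9985, 89.9924, 59.0061]), 'wrist_force': array([-0.2683, -0.3763, -0.6773]), 'ft_torque': array([0.0406, 0.0046, 0.0315]), 'opening': 0.08550057461539703}
```

View pics/top0.png

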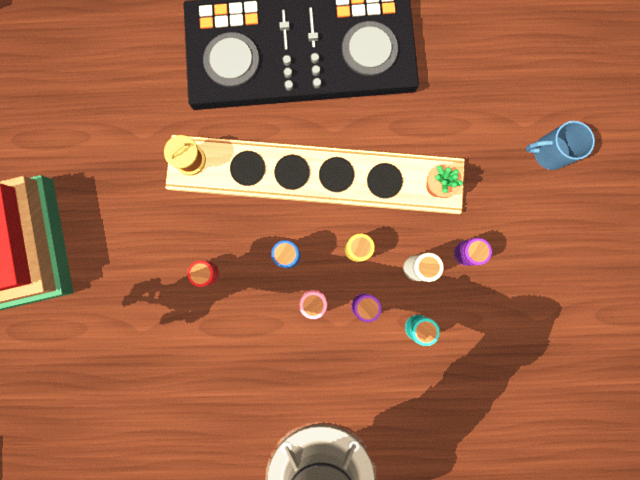

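View pics/side0.png

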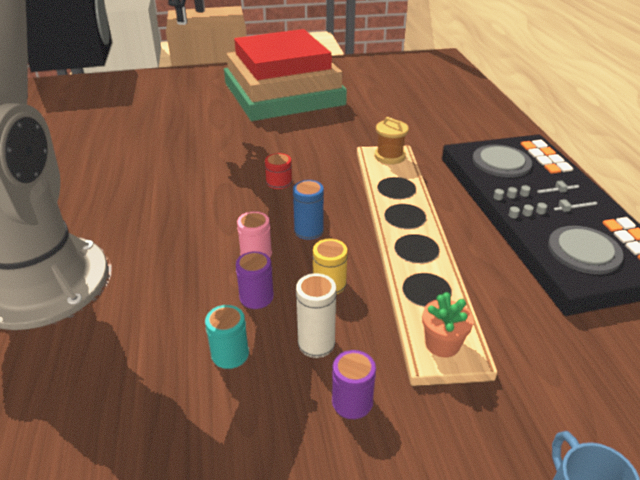

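The lantern (top view, 185,155) is at the +y end, so white goes on coaster 1, blue on 2, yellow on 3 and red on 4.

Candidates in the top view:
- **Red:** (201,272)
- **Blue:** (286,253)
- **Yellow-shaped:** yellow (360,247), pink (313,304), purple (367,308) and (475,251), turquoise (424,330). The yellow one at (360,247) is the right one.
- **White:** (427,267)

Next I'll refine the positions and check a crop.

Run:
```python
from h import *
from scipy.spatial.transform import Rotation as Ro
np.set_printoptions(precision=4,suppress=True)
f=optics.grab_frame('top'); c=f['color']; hsv=cv2.cvtColor(c,cv2.COLOR_RGB2HSV)
cv2.imwrite('pics/crop1.png',cv2.resize(cv2.cvtColor(c[120:350,150:510],cv2.COLOR_RGB2BGR),None,fx=2.2,fy=2.2))
fs=optics.grab_frame('side')
est={'red_tin':(.435,.231,.055),'yellow_tin':(.4735,-.0915,.075),'blue_tin':(.466,.058,.095),'white_tin':(.434,-.2165,.115)}
# inlay: orange-brown bright circle
for k,(x,y,h) in est.items():
    u,v=px(f,(x,y,h)); 
    y0,x0=int(v)-16,int(u)-16; s=hsv[y0:y0+33,x0:x0+33].astype(int)
    m=((s[...,0]>=6)&(s[...,0]<=17)&(s[...,1]>100)&(s[...,2]>175)).astype(np.uint8)
    n,l,st,ce=cv2.connectedComponentsWithStats(m); i=1+np.argmax(st[1:,4])
    print(k,(u,v),ce[i]+[x0,y0],st[i],ray(f,ce[i]+[x0,y0],h))
# coasters
m=(c.max(2)<45).astype(np.uint8); m[:130]=0; m[210:]=0
n,l,st,ce=cv2.connectedComponentsWithStats(m)
for i in range(1,n):
    if st[i,4]>300: print(st[i],ce[i],ray(f,ce[i],.023))
print(Ro.from_euler('xyz',telemetry.read_state()['eef_rot'],degrees=True).as_matrix())
```

```text
red_tin (np.float64(201.0555344465863), np.float64(273.00161055000035)) [199.788  273.6994] [  5   6  21  21 316] [0.4336 0.2336 0.055 ]
yellow_tin (np.float64(359.66340285391533), np.float64(249.17668052321733)) [361.7614 247.358 ] [ 11   5  16  18 176] [ 0.477  -0.0958  0.075 ]
blue_tin (np.float64(283.9790829338409), np.float64(254.5689577246343)) [285.6287 254.4851] [  8   6  20  20 202] [0.4661 0.0548 0.095 ]
white_tin (np.float64(428.539049348876), np.float64(266.90872123541783)) [428.4205 268.3179] [  7  13  20  13 195] [ 0.4313 -0.2161  0.115 ]
[[ 0.0001 -0.8988  0.4383]
 [ 0.0001  0.4383  0.8988]
 [-1.     -0.      0.0001]]
```

View pics/crop1.png

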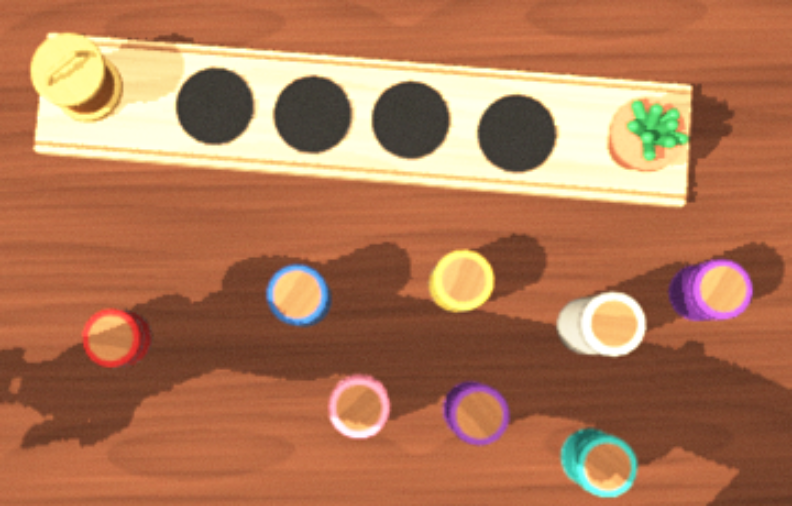

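The crop confirms red, blue, yellow and white at about (201,273), (285,254), (360,248) and (428,267). Next I'll measure the coasters and the lid rims.

Run:
```python
from h import *
np.set_printoptions(precision=4,suppress=True)
f=optics.grab_frame('top'); c=f['color']
m=(c.max(2)<100).astype(np.uint8); m[:148]=0; m[202:]=0
n,l,st,ce=cv2.connectedComponentsWithStats(m)
for i in range(1,n):
    if 700<st[i,4]<1500: print('coaster',st[i],ce[i],ray(f,ce[i],.023))
for k,X,h in(('red',(112,338),.055),('blue',(298,295),.095),('yellow',(462,281),.075),('white',(613,324),.115)):
    p=np.array([150,120])+(np.array(X)+.5)/2.2-.5; print(k,p,ray(f,p,h))
g=optics.grab_frame('side'); c=g['color']
m=(c.max(2)<70).astype(np.uint8); m[:170]=0; m[310:]=0;m[:,:370]=0;m[:,455:]=0
n,l,st,ce=cv2.connectedComponentsWithStats(m)
for i in range(1,n):
    if 200<st[i,4]<3000: print('coaster side',st[i],ce[i],ray(g,ce[i],.023))
cv2.imwrite('pics/crop2.png',cv2.resize(cv2.cvtColor(c[140:380,200:460],cv2.COLOR_RGB2BGR),None,fx=2.5,fy=2.5,interpolation=cv2.INTER_CUBIC))
```

```text
coaster [231 151  34  34 903] [247.2813 167.7863] [0.6584 0.1382 0.023 ]
coaster [275 155  34  34 912] [291.6414 171.6371] [0.6471 0.0429 0.023 ]
coaster [320 158  34  34 913] [336.2837 174.1402] [ 0.6387 -0.0527  0.023 ]
coaster [368 164  34  34 923] [384.4767 180.2871] [ 0.6224 -0.1552  0.023 ]
red [200.6364 273.3636] [0.4343 0.2319 0.055 ]
blue [285.1818 253.8182] [0.4674 0.0556 0.095 ]
yellow [359.7273 247.4545] [ 0.4769 -0.0918  0.075 ]
white [428.3636 267.    ] [ 0.4338 -0.2162  0.115 ]
coaster side [378 178  37  20 562] [396.2598 187.5338] [0.6573 0.137  0.023 ]
coaster side [386 205  39  23 697] [404.8293 215.6743] [0.6458 0.0418 0.023 ]
coaster side [396 235  42  27 872] [416.3991 248.008 ] [ 0.6374 -0.0535  0.023 ]
coaster side [404 274  46  31 965] [424.1896 287.5927] [ 0.6187 -0.1516  0.023 ]
```

View pics/crop2.png

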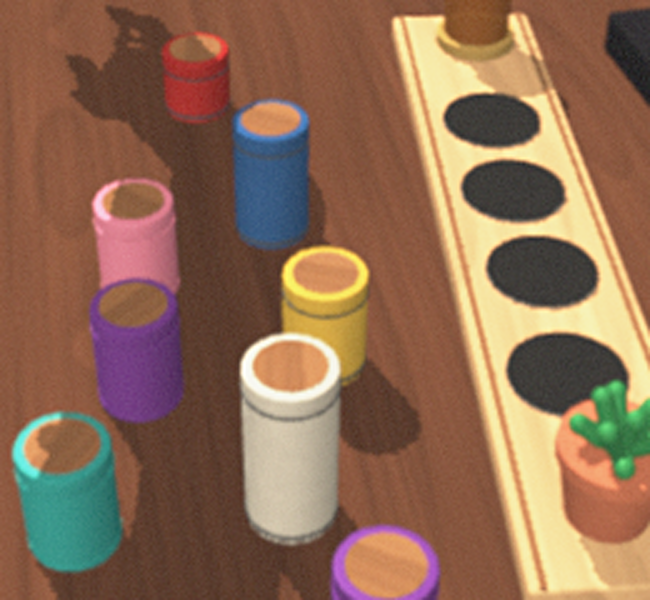

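{"op": "play_rows", "data": {
  "targets": [
    [0, 0, 0, 1, 1],
    [0, 0, 0, 1, 1],
    [0, 0, 0, 0, 1]
  ]
}}

```text
t: 1.38
position: [0.2849, 0.5843, 0.2313]
eef_rot: [-45.9, 90.0, 9.0]
wrist_force: [-0.7, 0.4, 0.4]
opening: 0.0852
```

{"op": "play_rows", "data": {
  "targets": [
    [0, 0, 0, 1, 1],
    [0, 0, 0, 1, 1],
    [0, 0, 0, 1, 1],
    [0, 0, 0, 1, 1],
    [0, 0, 0, 1, 1]
  ]
}}

```text
t: 2.0
position: [0.2849, 0.5843, 0.2313]
eef_rot: [37.6, 90.0, 69.4]
wrist_force: [-0.5, 0.0, 0.1]
opening: 0.0858
```

{"op": "play_rows", "data": {
  "targets": [
    [0, 0, 0, 1, 1],
    [0, 0, 0, 1, 1],
    [0, 0, 0, 1, 1],
    [0, 0, 0, 1, 1],
    [0, 0, 0, 1, 1]
  ]
}}

```text
t: 2.62
position: [0.2848, 0.5843, 0.2313]
eef_rot: [83.2, 90.0, 92.1]
wrist_force: [-0.9, 0.5, 0.6]
opening: 0.0858
```

{"op": "play_rows", "data": {
  "targets": [
    [0, 0, 0, 1, 1],
    [0, 0, 0, 0.96, 1],
    [0, 0, 0.05, 0, 1]
  ]
}}

```text
t: 3.0
position: [0.3297, 0.587, 0.2314]
eef_rot: [156.5, 89.7, 157.0]
wrist_force: [-0.2, 0.5, 0.3]
opening: 0.0855
```

Run:
```python
from h import *
from scipy.spatial.transform import Rotation as Ro
np.set_printoptions(precision=4,suppress=True)
s=telemetry.read_state();print(s['position'],s['joint_pos'],s['t']);print(Ro.from_euler('xyz',s['eef_rot'],degrees=True).as_matrix())
```

```text
[0.3297 0.587  0.2314] [-74.6891  25.8868  14.9768  84.7481  -7.1485  70.3027 -58.1378] 3.0
[[-0.004  -0.0104  0.9999]
 [ 0.0017  0.9999  0.0104]
 [-1.      0.0018 -0.004 ]]
```

{"op": "play_rows", "data": {
  "targets": [
    [0, -0.055, 0.02, 0, 1],
    [0, -0.055, 0.02, 0, 1],
    [0, -0.055, 0.02, 0, 1],
    [0, -0.055, 0.02, 0, 1],
    [0, -0.055, 0.02, 0, 1]
  ]
}}

```text
t: 3.62
position: [0.4356, 0.3075, 0.2316]
eef_rot: [45.3, 89.9, 45.4]
wrist_force: [0.7, 0.3, 0.9]
opening: 0.0851
```

{"op": "play_rows", "data": {
  "targets": [
    [0, -0.055, 0, 0, 1],
    [0, -0.055, 0, 0, 1],
    [0, -0.055, 0, 0, 1],
    [0, -0.055, 0, 0, 1],
    [0, -0.055, 0, 0, 1]
  ]
}}

```text
t: 4.25
position: [0.435, 0.0326, 0.2317]
eef_rot: [33.7, 89.9, 33.8]
wrist_force: [1.0, 0.4, 0.2]
opening: 0.0853
```

{"op": "play_rows", "data": {
  "targets": [
    [0, -0.055, 0, 0, 1],
    [0, -0.055, 0, 0, 1],
    [0, -0.055, 0, 0, 1],
    [0, -0.055, 0, 0, 1],
    [0, 0, 0, 0, 1]
  ]
}}

```text
t: 4.88
position: [0.4342, -0.1905, 0.2319]
eef_rot: [-71.7, 89.9, -72.1]
wrist_force: [-0.3, 0.9, 0.1]
opening: 0.0856
```

```bash
cat > st.py <<'E'
from h import *
from scipy.spatial.transform import Rotation as Ro
np.set_printoptions(precision=4,suppress=True)
s=telemetry.read_state();print(s['position'],s['joint_pos'],s['t'],s['opening']);print(Ro.from_euler('xyz',s['eef_rot'],degrees=True).as_matrix())
E
python3 st.py
```

```text
[ 0.4342 -0.1905  0.2319] [-27.0589   6.0177  49.1623 112.1531  -4.9411  63.8932  23.6964] 4.875 0.08555915514592119
[[ 0.0008  0.0074  1.    ]
 [-0.0024  1.     -0.0074]
 [-1.     -0.0024  0.0008]]
```

{"op": "play_rows", "data": {
  "targets": [
    [0, -0.026, 0, 0, 1],
    [0.04, 0, 0, 0, 1],
    [0.04, 0, 0, 0, 1],
    [0.04, 0, 0, 0, 1],
    [0.04, 0, 0, 0, 1]
  ]
}}

```text
t: 5.5
position: [0.4358, -0.2101, 0.07]
eef_rot: [64.7, 89.9, 64.9]
wrist_force: [0.2, -0.5, 0.1]
opening: 0.0855
```

{"op": "play_rows", "data": {
  "targets": [
    [0, 0, 0, 0, 1],
    [0, 0, 0, 0, 0],
    [0, 0, 0, 0, 0],
    [0, 0, 0, 0, 0],
    [0, 0, 0, 0, 0]
  ]
}}

```text
t: 6.12
position: [0.4361, -0.212, 0.0731]
eef_rot: [6.8, 89.8, 6.8]
wrist_force: [-2.6, 0.1, 6.5]
opening: 0.0533
```

```bash
python3 st.py; python3 -c "
from h import *
f=optics.grab_frame('side');save(f,'s1.png')"
```

```text
[ 0.4361 -0.212   0.0731] [-15.0123  22.5429  43.4226 120.2047 -21.9943  45.0399  42.0611] 6.125 0.05331272252304854
[[ 0.0028 -0.0004  1.    ]
 [ 0.0003  1.      0.0004]
 [-1.      0.0003  0.0028]]
```

View pics/s1.png

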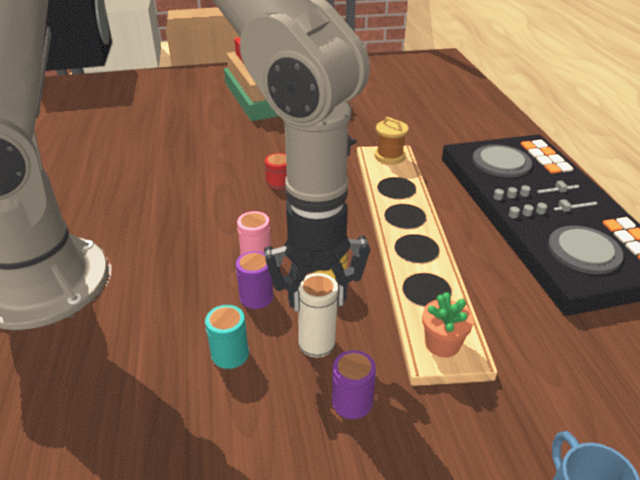

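{"op": "play_rows", "data": {
  "targets": [
    [-0.02, 0, 0, 0, 0],
    [-0.04, 0, 0, 0, 0],
    [-0.05, 0, 0, 0, 0],
    [-0.03, 0, 0, 0, 0],
    [0, 0, 0, 0, 0]
  ]
}}

```text
t: 6.8
position: [0.4369, -0.2123, 0.2139]
eef_rot: [1.6, 89.6, 1.6]
wrist_force: [0.4, 0.5, -3.5]
opening: 0.0529
```

```bash
python3 st.py
cat > look.py <<'E'
import sys
from h import *
np.set_printoptions(precision=4,suppress=True)
fs=[optics.grab_frame(n) for n in ('top','side')]
ims=[cv2.resize(cv2.cvtColor(f['color'],cv2.COLOR_RGB2BGR),(400,300)) for f in fs]
t,s=fs[0]['color'][130:350,150:510],fs[1]['color'][100:400,200:500]
t=cv2.resize(t,(480,293));s=cv2.resize(s,(300,293))
cv2.imwrite('pics/'+sys.argv[1],cv2.cvtColor(np.hstack([t,s]),cv2.COLOR_RGB2BGR))
for q in sys.argv[2:]:
    for f,n in zip(fs,('top','side')):
        for r in nets.place_of(q,f):
            if r['p']>.3: print(n,q,round(r['p'],2),w(f,r['at']))
E
python3 look.py l1.png white_tin
```

```text
[ 0.4369 -0.2123  0.2139] [-25.0165   9.5373  51.452  112.3386  -8.683   61.6034  30.1988] 6.8 0.052937576726472146
[[ 0.007  -0.0008  1.    ]
 [ 0.0002  1.      0.0008]
 [-1.      0.0002  0.007 ]]
top white_tin 0.88 [ 0.4347 -0.2192  0.1391]
side white_tin 0.66 [ 0.435  -0.2138  0.1379]
```

View pics/l1.png

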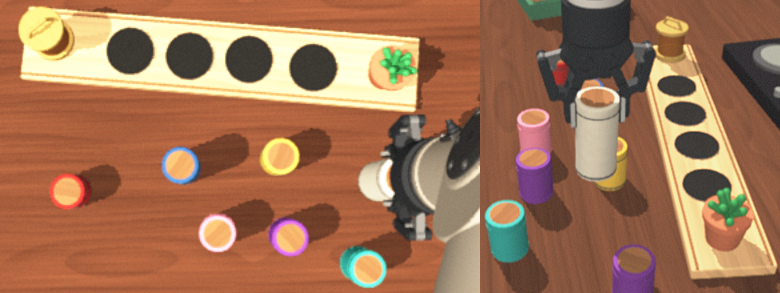

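{"op": "play_rows", "data": {
  "targets": [
    [0, 0.044, 0.0275, 0, 0],
    [0, 0.044, 0.0275, 0, 0],
    [0, 0.044, 0.0275, 0, 0],
    [0, 0.044, 0.0275, 0, 0],
    [0, 0.044, 0.0275, 0, 0]
  ]
}}

```text
t: 7.62
position: [0.5724, 0.0097, 0.2094]
eef_rot: [-166.4, 89.8, -166.4]
wrist_force: [0.9, -0.7, -1.9]
opening: 0.0531
```

{"op": "play_rows", "data": {
  "targets": [
    [0, 0.044, 0.0275, 0, 0],
    [0, 0.044, 0.0275, 0, 0],
    [0, 0.044, 0.0275, 0, 0],
    [0, 0, 0, 0, 0],
    [0, 0, 0, 0, 0]
  ]
}}

```text
t: 8.25
position: [0.6541, 0.1395, 0.2091]
eef_rot: [-146.1, 89.8, -146.1]
wrist_force: [0.4, -0.9, -2.7]
opening: 0.0529
```

```bash
python3 st.py;python3 look.py l2.png white_tin
```

```text
[0.6541 0.1395 0.2091] [-42.2516  30.6911  39.1765  87.2662 -20.0255  69.4533   0.13  ] 8.25 0.05294601304502662
[[-0.0035  0.      1.    ]
 [-0.0023  1.     -0.    ]
 [-1.     -0.0023 -0.0035]]
top white_tin 0.91 [0.6536 0.1341 0.1367]
top white_tin 0.71 [ 0.4346  0.2298 -0.0014]
side white_tin 0.87 [0.654  0.1385 0.1367]
```

View pics/l2.png

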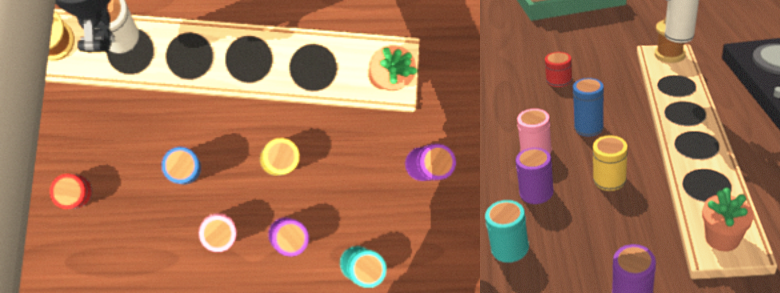

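{"op": "play_rows", "data": {
  "targets": [
    [0, 0.002, 0.0045, 0, 0],
    [0.04, 0, 0, 0, 0],
    [0.04, 0, 0, 0, 0],
    [0.02, 0, 0, 0, 0],
    [0, 0, 0, 0, 0]
  ]
}}

```text
t: 9.07
position: [0.6588, 0.1423, 0.1101]
eef_rot: [-166.7, 89.9, -166.6]
wrist_force: [0.0, -0.5, -1.2]
opening: 0.0533
```

```bash
python3 st.py;python3 look.py l3.png white_tin
```

```text
[0.6588 0.1423 0.1101] [-40.3477  36.2674  36.2251  91.9662 -23.8397  59.8328   2.7992] 9.075 0.053279510986925294
[[-0.0024 -0.0001  1.    ]
 [-0.0006  1.      0.0001]
 [-1.     -0.0006 -0.0024]]
top white_tin 0.94 [0.6551 0.1335 0.0366]
side white_tin 0.58 [0.661  0.1401 0.0383]
```

View pics/l3.png

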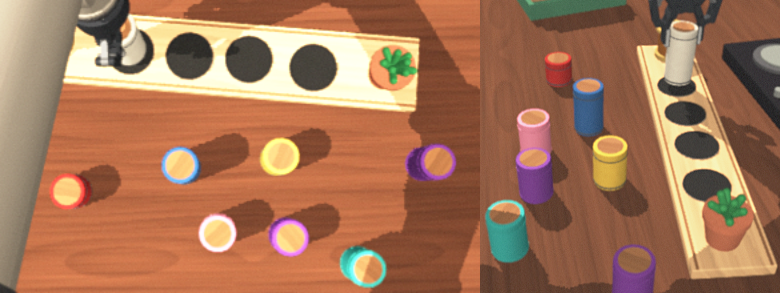

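{"op": "play_rows", "data": {
  "targets": [
    [0.008, 0, 0, 0, 0],
    [0.005, 0, 0, 0, 0],
    [0, 0, 0, 0, 0]
  ]
}}

```text
t: 9.65
position: [0.659, 0.1424, 0.0976]
eef_rot: [-175.2, 89.9, -175.2]
wrist_force: [-0.3, 1.0, -2.9]
opening: 0.0532
```

{"op": "play_rows", "data": {
  "targets": [
    [0.002, 0, 0, 0, 0],
    [0, 0, 0, 0, 0]
  ]
}}

```text
t: 9.9
position: [0.6597, 0.1423, 0.0964]
eef_rot: [15.6, 90.0, 15.6]
wrist_force: [-0.1, 0.1, -2.2]
opening: 0.0526
```

Run:
```python
from h import *
f=optics.grab_frame('side');c=f['color'][90:230,330:470]
cv2.imwrite('pics/c3.png',cv2.cvtColor(cv2.resize(c,None,fx=4,fy=4,interpolation=cv2.INTER_CUBIC),cv2.COLOR_RGB2BGR))
```

```text
(no output)
```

View pics/c3.png

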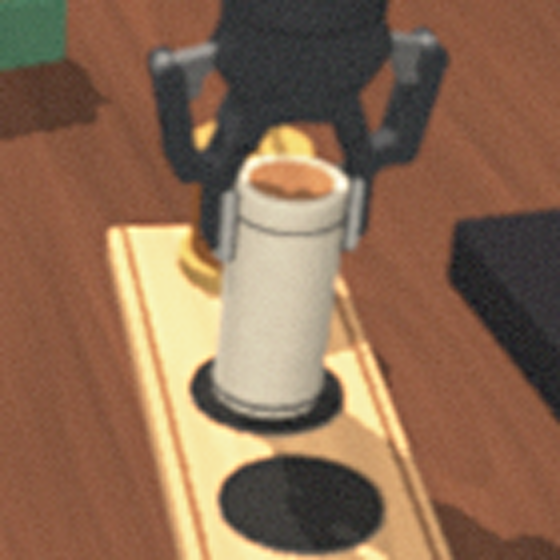

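{"op": "play_rows", "data": {
  "targets": [
    [0.002, 0, 0, 0, 0],
    [0, 0, 0, 0, 0]
  ]
}}

```text
t: 10.2
position: [0.6597, 0.1423, 0.0963]
eef_rot: [81.7, 89.9, 81.7]
wrist_force: [-3.2, 0.1, 6.8]
opening: 0.0528
```

{"op": "play_rows", "data": {
  "targets": [
    [0, 0, 0, 0, 0.9],
    [0, 0, 0, 0, 0.9],
    [0, 0, 0, 0, 0.9],
    [-0.03, 0, 0, 0, 1],
    [-0.05, 0, 0, 0, 1]
  ]
}}

```text
t: 10.82
position: [0.6581, 0.1424, 0.173]
eef_rot: [-163.8, 89.7, -163.8]
wrist_force: [1.2, 0.9, 0.1]
opening: 0.0855
```

{"op": "play_rows", "data": {
  "targets": [
    [-0.05, 0, 0, 0, 1],
    [0, 0, -0.05, 0, 1],
    [0, -0.02, -0.05, 0, 1],
    [0, -0.03, -0.045, 0, 1],
    [0, -0.03, -0.045, 0, 1]
  ]
}}

```text
t: 11.45
position: [0.4682, 0.0614, 0.2241]
eef_rot: [-47.8, 90.0, -47.7]
wrist_force: [-0.4, -0.5, 1.6]
opening: 0.0853
```

```bash
python3 st.py;python3 look.py l4.png white_tin
```

```text
[0.4682 0.0614 0.2241] [-55.1259   6.1009  45.8937 112.8593  -4.9071  62.9671  -7.1293] 11.45 0.08531365416935577
[[ 0.0001 -0.0005  1.    ]
 [-0.0001  1.      0.0005]
 [-1.     -0.0001  0.0001]]
top white_tin 0.67 [0.6578 0.1373 0.0246]
side white_tin 0.79 [0.6601 0.1399 0.0245]
```

View pics/l4.png

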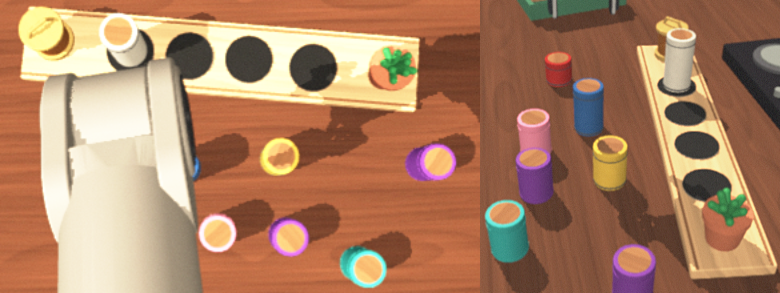

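{"op": "play_rows", "data": {
  "targets": [
    [0, -0.005, -0.001, 0, 1],
    [0.05, 0, 0, 0, 1],
    [0.05, 0, 0, 0, 1],
    [0.05, 0, 0, 0, 1],
    [0.022, 0, 0, 0, 1]
  ]
}}

```text
t: 12.28
position: [0.4678, 0.0569, 0.0492]
eef_rot: [-142.4, 89.7, -142.4]
wrist_force: [-0.2, 0.1, 0.6]
opening: 0.086
```

{"op": "play_rows", "data": {
  "targets": [
    [0, 0, 0, 0, 1],
    [0, 0, 0, 0, 0],
    [0, 0, 0, 0, 0],
    [0, 0, 0, 0, 0],
    [0, 0, 0, 0, 0]
  ]
}}

```text
t: 12.9
position: [0.4696, 0.0576, 0.0536]
eef_rot: [32.5, 89.9, 32.6]
wrist_force: [-0.7, -0.0, 7.1]
opening: 0.0527
```

{"op": "play_rows", "data": {
  "targets": [
    [-0.02, 0, 0, 0, 0],
    [-0.04, 0, 0, 0, 0],
    [-0.05, 0, 0, 0, 0],
    [-0.03, 0, 0, 0, 0],
    [0, 0, 0, 0, 0]
  ]
}}

```text
t: 13.52
position: [0.4703, 0.0579, 0.1946]
eef_rot: [32.8, 89.6, 32.9]
wrist_force: [-0.2, 0.9, -2.1]
opening: 0.0532
```

```bash
python3 st.py;python3 look.py l5.png blue_tin
```

```text
[0.4703 0.0579 0.1946] [-55.3297   8.8323  47.8717 115.0613  -7.827   58.8882  -3.7276] 13.525 0.05321095331807011
[[ 0.0054 -0.0008  1.    ]
 [ 0.0035  1.      0.0008]
 [-1.      0.0035  0.0054]]
side blue_tin 0.95 [0.4675 0.0597 0.1404]
```

View pics/l5.png

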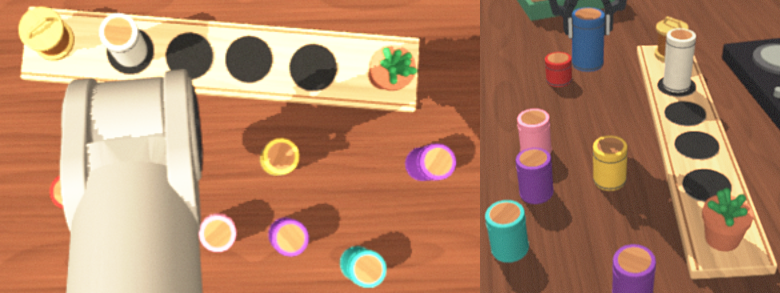

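{"op": "play_rows", "data": {
  "targets": [
    [0, -0.004, 0.0445, 0, 0],
    [0, -0.004, 0.0445, 0, 0],
    [0, -0.004, 0.0445, 0, 0],
    [0, -0.004, 0.0445, 0, 0],
    [0, 0, 0, 0, 0]
  ]
}}

```text
t: 14.35
position: [0.6482, 0.0405, 0.1895]
eef_rot: [-123.6, 89.8, -123.6]
wrist_force: [-0.8, -0.0, -1.6]
opening: 0.0532
```

{"op": "play_rows", "data": {
  "targets": [
    [0.03, 0, 0, 0, 0],
    [0.04, 0, 0, 0, 0],
    [0.02, 0, 0, 0, 0],
    [0, 0, 0, 0, 0]
  ]
}}

```text
t: 14.85
position: [0.6447, 0.0415, 0.1004]
eef_rot: [-175.2, 89.8, -175.2]
wrist_force: [-0.3, 0.3, -1.6]
opening: 0.0527
```

```bash
python3 st.py;python3 look.py l6.png blue_tin
```

```text
[0.6447 0.0415 0.1004] [-35.7584  35.6932  40.6291  96.6152 -26.5939  57.999   14.0848] 14.85 0.05269908206384462
[[-0.0043 -0.0002  1.    ]
 [-0.0004  1.      0.0002]
 [-1.     -0.0004 -0.0043]]
top blue_tin 0.54 [0.6396 0.0431 0.0493]
side blue_tin 0.87 [0.646  0.0462 0.0512]
```

View pics/l6.png

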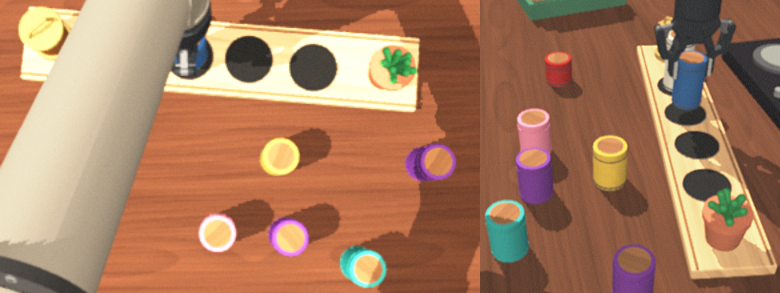

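{"op": "play_rows", "data": {
  "targets": [
    [0.012, -0.001, 0.003, 0, 0],
    [0.008, 0, 0, 0, 0],
    [0.003, 0, 0, 0, 0],
    [0, 0, 0, 0, 0]
  ]
}}

```text
t: 15.55
position: [0.6493, 0.0403, 0.0788]
eef_rot: [-173.7, 90.0, -173.7]
wrist_force: [0.5, -0.0, -1.3]
opening: 0.0529
```

{"op": "play_rows", "data": {
  "targets": [
    [0.002, 0, 0, 0, 0],
    [0, 0, 0, 0, 0]
  ]
}}

```text
t: 15.8
position: [0.6496, 0.0404, 0.0774]
eef_rot: [54.7, 90.0, 54.7]
wrist_force: [0.5, -0.7, -2.2]
opening: 0.0528
```

{"op": "play_rows", "data": {
  "targets": [
    [0.002, 0, -0.001, 0, 0],
    [0, 0, 0, 0, 0]
  ]
}}

```text
t: 16.05
position: [0.6495, 0.0403, 0.0767]
eef_rot: [14.8, 89.9, 14.8]
wrist_force: [-1.0, 0.5, 4.8]
opening: 0.0532
```

{"op": "play_rows", "data": {
  "targets": [
    [0, 0, 0, 0, 0.9],
    [0, 0, 0, 0, 0.9],
    [0, 0, 0, 0, 0.9],
    [-0.04, 0, 0, 0, 1],
    [-0.05, 0, 0, 0, 1]
  ]
}}

```text
t: 16.68
position: [0.6475, 0.0405, 0.1649]
eef_rot: [-168.7, 89.8, -168.7]
wrist_force: [0.1, 0.6, 0.2]
opening: 0.0854
```

{"op": "play_rows", "data": {
  "targets": [
    [-0.04, 0, 0, 0, 1],
    [0, -0.033, -0.0435, 0, 1],
    [0, -0.033, -0.0435, 0, 1],
    [0, -0.033, -0.0435, 0, 1],
    [0, -0.033, -0.0435, 0, 1]
  ]
}}

```text
t: 17.3
position: [0.4731, -0.0929, 0.2051]
eef_rot: [11.6, 90.0, 11.6]
wrist_force: [0.8, -0.6, 0.6]
opening: 0.0852
```

```bash
python3 st.py;python3 look.py l7.png blue_tin yellow_tin
```

```text
[ 0.4731 -0.0929  0.2051] [-40.8922  10.3464  52.8165 113.1669  -9.4323  60.862   16.0966] 17.3 0.08516068278805919
[[ 0.0001 -0.      1.    ]
 [ 0.      1.      0.    ]
 [-1.      0.      0.0001]]
top blue_tin 0.72 [0.6463 0.0393 0.0268]
top yellow_tin 0.74 [0.3679 0.0051 0.0016]
top yellow_tin 0.72 [ 0.4716 -0.0936 -0.0006]
top yellow_tin 0.72 [ 0.4583 -0.3243  0.0039]
top yellow_tin 0.55 [ 0.6226 -0.1548  0.016 ]
side yellow_tin 0.96 [ 0.3642  0.004  -0.0031]
side yellow_tin 0.87 [ 0.4776 -0.089  -0.0049]
side yellow_tin 0.64 [ 0.3575 -0.1015 -0.003 ]
side yellow_tin 0.58 [ 0.3061 -0.2114  0.004 ]
```

View pics/l7.png

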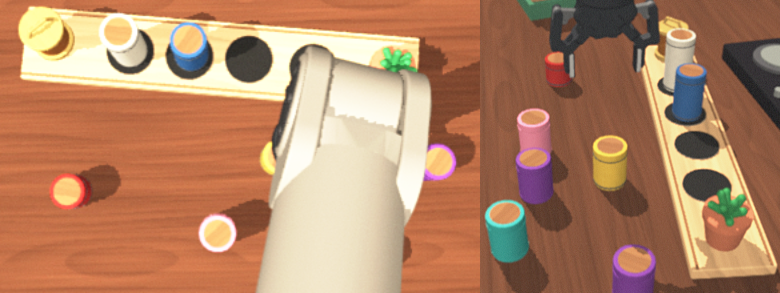

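{"op": "play_rows", "data": {
  "targets": [
    [0, 0.001, 0.002, 0, 1],
    [0.05, 0, 0, 0, 1],
    [0.05, 0, 0, 0, 1],
    [0.05, 0, 0, 0, 1],
    [0.022, 0, 0, 0, 1]
  ]
}}

```text
t: 18.23
position: [0.4754, -0.09, 0.0301]
eef_rot: [-172.1, 89.7, -172.0]
wrist_force: [0.8, -0.4, 0.8]
opening: 0.0856
```

{"op": "play_rows", "data": {
  "targets": [
    [0, 0, 0, 0, 1],
    [0, 0, 0, 0, 0],
    [0, 0, 0, 0, 0],
    [0, 0, 0, 0, 0],
    [0, 0, 0, 0, 0]
  ]
}}

```text
t: 18.85
position: [0.4781, -0.0907, 0.0347]
eef_rot: [9.7, 89.8, 9.8]
wrist_force: [-0.3, 0.7, 5.0]
opening: 0.0529
```

{"op": "play_rows", "data": {
  "targets": [
    [-0.02, 0, 0, 0, 0],
    [-0.04, 0, 0, 0, 0],
    [-0.05, 0, 0, 0, 0],
    [-0.03, 0, 0, 0, 0],
    [0, 0, 0, 0, 0]
  ]
}}

```text
t: 19.48
position: [0.4783, -0.0907, 0.1755]
eef_rot: [16.1, 89.7, 16.1]
wrist_force: [0.1, 1.0, -1.5]
opening: 0.0534
```

```bash
python3 st.py;python3 look.py l8.png yellow_tin
```

```text
[ 0.4783 -0.0907  0.1755] [-40.1099  13.8447  53.1167 114.8294 -13.356   57.1753  19.5129] 19.475 0.05341456124850863
[[ 0.0056 -0.0008  1.    ]
 [ 0.0016  1.      0.0008]
 [-1.      0.0016  0.0056]]
top yellow_tin 0.97 [ 0.4616 -0.327   0.0045]
top yellow_tin 0.62 [0.3661 0.0046 0.0011]
side yellow_tin 0.94 [0.3642 0.0052 0.0005]
side yellow_tin 0.74 [ 0.4616 -0.3285  0.0033]
side yellow_tin 0.66 [ 0.3085 -0.2111  0.0043]
side yellow_tin 0.63 [ 0.4768 -0.0916  0.1378]
side yellow_tin 0.56 [ 0.3565 -0.1002  0.0015]
```

View pics/l8.png

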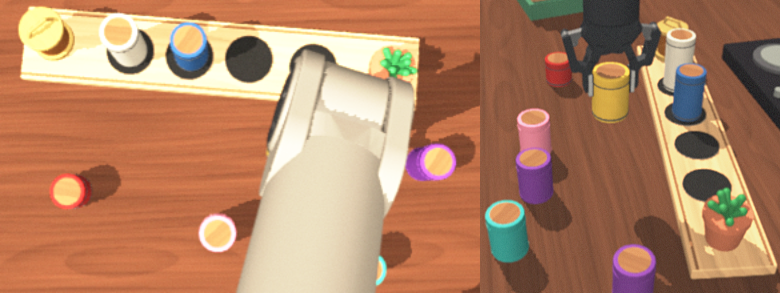

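{"op": "play_rows", "data": {
  "targets": [
    [0, 0.0095, 0.04, 0, 0],
    [0, 0.0095, 0.04, 0, 0],
    [0, 0.0095, 0.04, 0, 0],
    [0, 0.0095, 0.041, 0, 0],
    [0, 0, 0, 0, 0]
  ]
}}

```text
t: 20.3
position: [0.6394, -0.0508, 0.1706]
eef_rot: [-157.1, 89.9, -156.9]
wrist_force: [-0.3, -0.3, -1.6]
opening: 0.0526
```

{"op": "play_rows", "data": {
  "targets": [
    [0.03, 0, 0, 0, 0],
    [0.04, 0, 0, 0, 0],
    [0.02, 0, 0, 0, 0],
    [0, 0, 0, 0, 0]
  ]
}}

```text
t: 20.8
position: [0.6357, -0.0527, 0.0814]
eef_rot: [179.2, 89.8, 179.2]
wrist_force: [-0.4, -0.5, -0.6]
opening: 0.0532
```

```bash
python3 st.py;python3 look.py l9.png
```

```text
[ 0.6357 -0.0527  0.0814] [-28.7162  37.0302  42.3511  98.6128 -29.1897  56.1966  24.682 ] 20.8 0.053222844598646075
[[-0.0043  0.0003  1.    ]
 [ 0.0001  1.     -0.0003]
 [-1.      0.0001 -0.0043]]
```

View pics/l9.png

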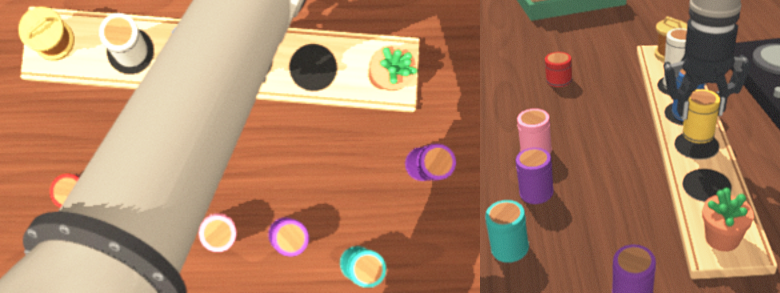

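{"op": "play_rows", "data": {
  "targets": [
    [0.012, 0, 0.001, 0, 0],
    [0.008, 0, 0, 0, 0],
    [0.003, 0, 0, 0, 0],
    [0, 0, 0, 0, 0]
  ]
}}

```text
t: 21.4
position: [0.6385, -0.0526, 0.06]
eef_rot: [172.8, 90.0, 172.8]
wrist_force: [0.3, -0.1, -1.8]
opening: 0.0529
```

{"op": "play_rows", "data": {
  "targets": [
    [0.002, 0, 0, 0, 0],
    [0, 0, 0, 0, 0]
  ]
}}

```text
t: 21.65
position: [0.6387, -0.0527, 0.0583]
eef_rot: [27.2, 90.0, 27.2]
wrist_force: [0.3, -0.0, -1.6]
opening: 0.053
```

{"op": "play_rows", "data": {
  "targets": [
    [0.002, 0, 0, 0, 0],
    [0, 0, 0, 0, 0]
  ]
}}

```text
t: 21.9
position: [0.6389, -0.0527, 0.0578]
eef_rot: [58.5, 89.9, 58.5]
wrist_force: [-3.1, 0.5, 6.7]
opening: 0.0525
```

{"op": "play_rows", "data": {
  "targets": [
    [0, 0, 0, 0, 0.9],
    [0, 0, 0, 0, 0.9],
    [0, 0, 0, 0, 0.9],
    [-0.04, 0, 0, 0, 1],
    [-0.05, 0, 0, 0, 1]
  ]
}}

```text
t: 22.52
position: [0.6377, -0.0524, 0.1461]
eef_rot: [-176.8, 89.8, -176.8]
wrist_force: [0.7, 0.2, 0.7]
opening: 0.0854
```

{"op": "play_rows", "data": {
  "targets": [
    [-0.05, 0, 0, 0, 1],
    [-0.02, 0, -0.04, 0, 1],
    [0, 0.02, -0.05, 0, 1],
    [0, 0.03, -0.05, 0, 1],
    [0, 0.05, -0.03, 0, 1]
  ]
}}

```text
t: 23.15
position: [0.4663, 0.0464, 0.2158]
eef_rot: [133.7, 89.9, 133.4]
wrist_force: [0.5, 1.6, 0.7]
opening: 0.0856
```

{"op": "play_rows", "data": {
  "targets": [
    [0, 0.05, -0.0165, 0, 1],
    [0, 0.05, -0.0165, 0, 1],
    [0, 0.05, 0, 0, 1],
    [0, 0.034, 0, 0, 1],
    [0, 0, 0, 0, 1]
  ]
}}

```text
t: 23.78
position: [0.4355, 0.2338, 0.2161]
eef_rot: [-61.0, 89.9, -60.7]
wrist_force: [0.6, -0.3, 0.4]
opening: 0.0853
```

```bash
python3 st.py;python3 look.py l10.png red_tin yellow_tin
```

```text
[0.4355 0.2338 0.2161] [-74.3493  10.1314  46.3916 110.8352  -8.1888  62.3795 -24.3408] 23.775 0.0852894000225189
[[ 0.0006 -0.0044  1.    ]
 [-0.001   1.      0.0044]
 [-1.     -0.001   0.0006]]
top red_tin 0.86 [ 0.4366  0.2336 -0.0004]
side red_tin 0.8 [ 0.4319  0.2311 -0.001 ]
side red_tin 0.39 [0.657  0.1465 0.0146]
top yellow_tin 0.92 [ 0.4602 -0.3278  0.0045]
top yellow_tin 0.87 [0.3663 0.0065 0.0004]
top yellow_tin 0.85 [ 0.357  -0.1013  0.0001]
top yellow_tin 0.73 [ 0.634  -0.055   0.0201]
top yellow_tin 0.58 [ 0.3064 -0.2201 -0.0029]
side yellow_tin 0.82 [ 0.3074 -0.214   0.005 ]
side yellow_tin 0.72 [ 0.3651  0.0061 -0.0023]
side yellow_tin 0.63 [ 0.4598 -0.3291  0.003 ]
```

View pics/l10.png

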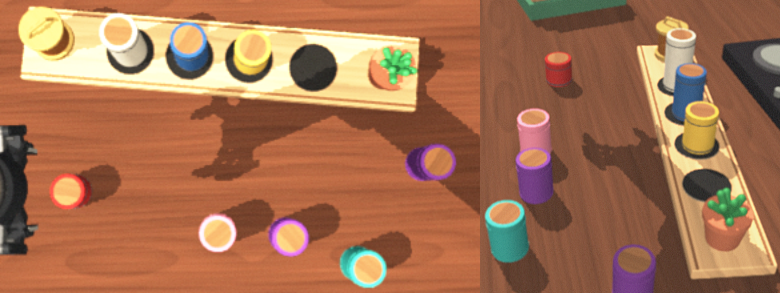

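{"op": "play_rows", "data": {
  "targets": [
    [0, -0.0015, -0.001, 0, 1],
    [0.05, 0, 0, 0, 1],
    [0.05, 0, 0, 0, 1],
    [0.05, 0, 0, 0, 1],
    [0.04, 0, 0, 0, 1]
  ]
}}

```text
t: 24.7
position: [0.4341, 0.2292, 0.0246]
eef_rot: [-137.5, 89.9, -137.5]
wrist_force: [0.8, 0.2, 0.6]
opening: 0.0849
```

{"op": "play_rows", "data": {
  "targets": [
    [0, 0, 0, 0, 1],
    [0, 0, 0, 0, 0],
    [0, 0, 0, 0, 0],
    [0, 0, 0, 0, 0],
    [0, 0, 0, 0, 0]
  ]
}}

```text
t: 25.32
position: [0.436, 0.2307, 0.0286]
eef_rot: [47.5, 89.8, 47.5]
wrist_force: [-0.8, -0.4, 4.7]
opening: 0.0525
```

{"op": "play_rows", "data": {
  "targets": [
    [-0.02, 0, 0, 0, 0],
    [-0.04, 0, 0, 0, 0],
    [-0.05, 0, 0, 0, 0],
    [-0.04, 0, 0, 0, 0],
    [0, 0, 0, 0, 0]
  ]
}}

```text
t: 25.95
position: [0.4369, 0.2312, 0.1803]
eef_rot: [49.5, 89.5, 49.5]
wrist_force: [-0.1, 0.3, -2.0]
opening: 0.0524
```

```bash
python3 st.py;python3 look.py l11.png red_tin
```

```text
[0.4369 0.2312 0.1803] [-73.9988  12.9833  47.5257 113.6667 -11.5702  57.5179 -20.998 ] 25.95 0.052427595831945846
[[ 0.006  -0.0005  1.    ]
 [ 0.0071  1.      0.0004]
 [-1.      0.0071  0.0061]]
top red_tin 0.58 [0.4384 0.2328 0.1519]
side red_tin 0.73 [0.437  0.2333 0.1506]
```

View pics/l11.png

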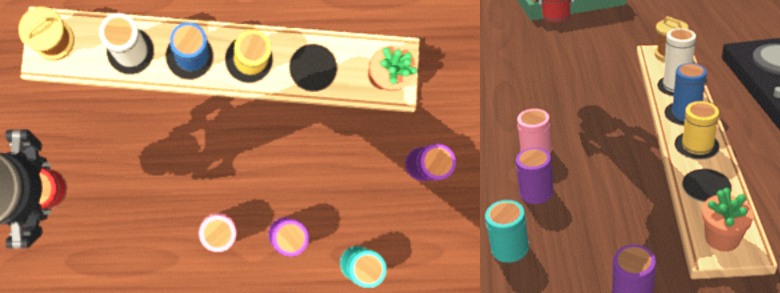

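{"op": "play_rows", "data": {
  "targets": [
    [0, -0.055, 0.005, 0, 0],
    [0, -0.055, 0.005, 0, 0],
    [0, -0.055, 0.005, 0, 0],
    [0, -0.055, 0.005, 0, 0],
    [0, -0.055, 0.005, 0, 0]
  ]
}}

```text
t: 26.78
position: [0.4587, -0.0468, 0.1753]
eef_rot: [-179.1, 89.9, -179.1]
wrist_force: [0.9, 0.4, -1.3]
opening: 0.0525
```

{"op": "play_rows", "data": {
  "targets": [
    [0, -0.028, 0.04, 0, 0],
    [0, -0.028, 0.04, 0, 0],
    [0, -0.028, 0.04, 0, 0],
    [0, -0.028, 0.04, 0, 0],
    [0, 0, 0, 0, 0]
  ]
}}

```text
t: 27.4
position: [0.6204, -0.1602, 0.174]
eef_rot: [-127.5, 89.8, -127.6]
wrist_force: [-1.5, -0.6, -1.4]
opening: 0.0522
```

```bash
python3 st.py;python3 look.py l12.png red_tin
```

```text
[ 0.6204 -0.1602  0.174 ] [-23.4375  32.9141  49.3592  93.9616 -26.6287  65.7492  32.4364] 27.4 0.052215008925735475
[[-0.0026  0.0027  1.    ]
 [-0.0033  1.     -0.0028]
 [-1.     -0.0033 -0.0026]]
side red_tin 0.66 [ 0.6188 -0.1571  0.1447]
```

View pics/l12.png

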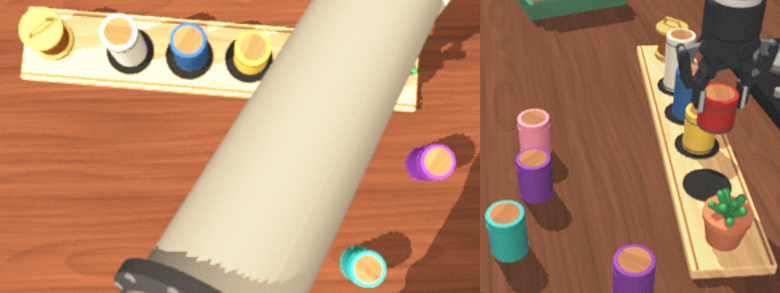

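{"op": "play_rows", "data": {
  "targets": [
    [0.02, 0.0035, 0.002, 0, 0],
    [0.04, 0, 0, 0, 0],
    [0.03, 0, 0, 0, 0],
    [0.01, 0, 0, 0, 0],
    [0, 0, 0, 0, 0]
  ]
}}

```text
t: 28.22
position: [0.6212, -0.153, 0.0757]
eef_rot: [155.5, 89.9, 155.6]
wrist_force: [0.8, 0.3, -1.9]
opening: 0.0521
```

{"op": "play_rows", "data": {
  "targets": [
    [0.01, 0, 0, 0, 0],
    [0.006, 0, 0, 0, 0],
    [0, 0, 0, 0, 0],
    [0, 0, 0, 0, 0]
  ]
}}

```text
t: 28.72
position: [0.6219, -0.1538, 0.0606]
eef_rot: [-4.4, 90.0, -4.3]
wrist_force: [0.2, 0.0, -1.1]
opening: 0.0524
```

```bash
python3 st.py;python3 look.py l13.png red_tin
```

```text
[ 0.6219 -0.1538  0.0606] [-20.4256  39.5513  43.9891  99.2191 -32.7673  54.8183  36.5757] 28.725 0.052441373453612716
[[ 0.0006 -0.0002  1.    ]
 [-0.      1.      0.0002]
 [-1.     -0.      0.0006]]
top red_tin 0.33 [ 0.6361 -0.0541  0.021 ]
side red_tin 0.63 [ 0.6217 -0.1493  0.0301]
```

View pics/l13.png

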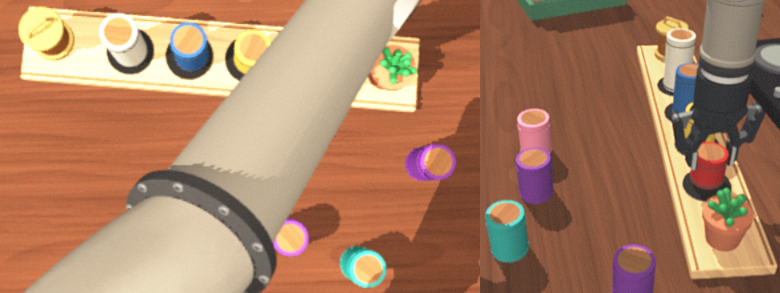

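{"op": "play_rows", "data": {
  "targets": [
    [0.005, -0.001, 0, 0, 0],
    [0.003, 0, 0, 0, 0],
    [0, 0, 0, 0, 0]
  ]
}}

```text
t: 29.3
position: [0.6214, -0.1547, 0.052]
eef_rot: [166.3, 90.0, 166.3]
wrist_force: [-1.4, 0.2, -1.8]
opening: 0.0521
```

{"op": "play_rows", "data": {
  "targets": [
    [0.002, 0, 0, 0, 0],
    [0, 0, 0, 0, 0]
  ]
}}

```text
t: 29.55
position: [0.6217, -0.1548, 0.0517]
eef_rot: [77.7, 89.9, 77.7]
wrist_force: [-4.1, 0.6, 7.1]
opening: 0.0526
```

Red is in contact with the coaster. I'll release, lift and retreat.

{"op": "play_rows", "data": {
  "targets": [
    [0, 0, 0, 0, 0.9],
    [0, 0, 0, 0, 0.9],
    [0, 0, 0, 0, 0.9],
    [-0.04, 0, 0, 0, 1],
    [-0.05, 0, 0, 0, 1]
  ]
}}

```text
t: 30.18
position: [0.6207, -0.1542, 0.14]
eef_rot: [174.0, 89.8, 174.0]
wrist_force: [0.9, 0.6, 0.4]
opening: 0.0853
```

{"op": "play_rows", "data": {
  "targets": [
    [-0.05, 0, 0, 0, 1],
    [-0.03, 0, -0.03, 0, 1],
    [0, -0.03, -0.05, 0, 1],
    [0, -0.05, -0.03, 0, 1],
    [0, -0.05, 0, 0, 1]
  ]
}}

```text
t: 30.8
position: [0.5094, -0.2857, 0.2208]
eef_rot: [67.3, 89.9, 67.2]
wrist_force: [1.2, 0.0, -0.0]
opening: 0.0852
```

{"op": "play_rows", "data": {
  "targets": [
    [0, -0.05, 0, 0, 1],
    [0, -0.05, 0, 0, 1],
    [0, -0.05, 0, 0, 1],
    [0, -0.05, 0, 0, 1],
    [0, 0, 0, 0, 1]
  ]
}}

```text
t: 31.42
position: [0.5083, -0.4896, 0.2198]
eef_rot: [-128.5, 89.8, -128.9]
wrist_force: [-0.7, 0.7, -0.1]
opening: 0.0854
```

```bash
python3 st.py;python3 look.py l14.png red_tin yellow_tin blue_tin white_tin lantern plant
python3 - <<'E'
from h import *
f=optics.grab_frame('top');g=optics.grab_frame('side')
a=cv2.resize(f['color'][120:220,150:480],None,fx=2.4,fy=2.4,interpolation=cv2.INTER_CUBIC)
b=cv2.resize(g['color'][110:360,330:500],(238,350),interpolation=cv2.INTER_CUBIC)
o=np.zeros((600,792,3),np.uint8);o[:240,:792]=a;o[245:595,:238]=b
cv2.imwrite('pics/fin.png',cv2.cvtColor(o,cv2.COLOR_RGB2BGR))
E
```

```text
[ 0.5083 -0.4896  0.2198] [ 10.2435  37.5424  49.5015  81.0248 -28.5194  74.4147  61.0167] 31.425 0.08537208930259993
[[-0.0025  0.0066  1.    ]
 [-0.0031  1.     -0.0066]
 [-1.     -0.0032 -0.0025]]
top red_tin 0.64 [ 0.6227 -0.1521  0.0234]
side red_tin 0.89 [ 0.6239 -0.1552  0.0247]
top yellow_tin 0.89 [ 0.3065 -0.217  -0.0038]
top yellow_tin 0.83 [ 0.3575 -0.1035  0.0002]
top yellow_tin 0.8 [ 0.6383 -0.0528  0.0227]
top yellow_tin 0.72 [ 0.3655  0.0057 -0.0011]
top yellow_tin 0.63 [ 0.4625 -0.3289  0.0035]
side yellow_tin 0.85 [ 0.3688  0.0046 -0.0007]
side yellow_tin 0.81 [ 0.3588 -0.1004 -0.0012]
side yellow_tin 0.73 [ 0.3093 -0.2107  0.0045]
side yellow_tin 0.71 [ 0.6377 -0.0545  0.0177]
side yellow_tin 0.57 [ 0.4609 -0.329   0.0039]
top blue_tin 0.86 [0.6476 0.0378 0.0224]
top blue_tin 0.4 [ 0.6367 -0.0524  0.0207]
top white_tin 0.57 [0.6576 0.1372 0.0244]
side white_tin 0.69 [0.6605 0.1427 0.0218]
top lantern 0.56 [0.6808 0.2605 0.02  ]
side lantern 0.7 [0.6786 0.2608 0.0233]
top plant 0.95 [ 0.6089 -0.2644  0.0186]
side plant 0.7 [ 0.6073 -0.2672  0.0224]
side plant 0.51 [0.6471 0.0504 0.0172]
side plant 0.32 [ 0.638  -0.052   0.0194]
```

View pics/fin.png

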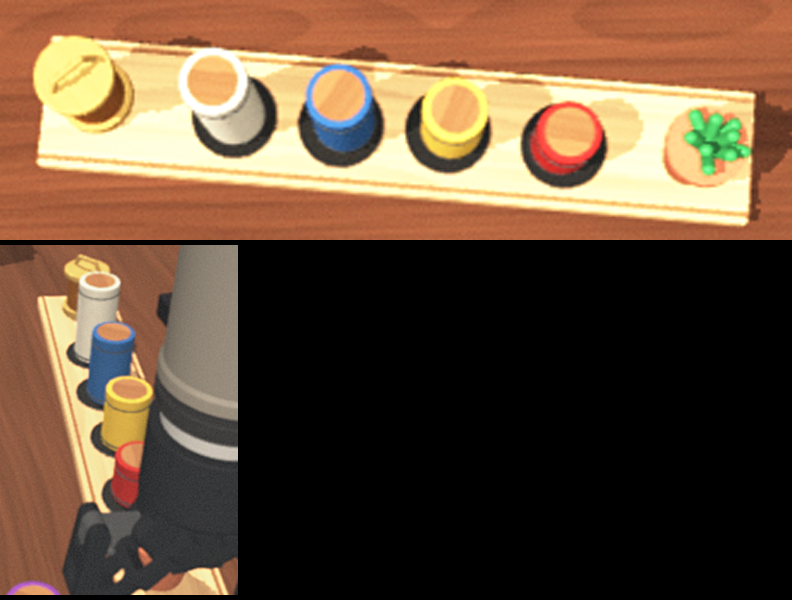

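View pics/l14.png

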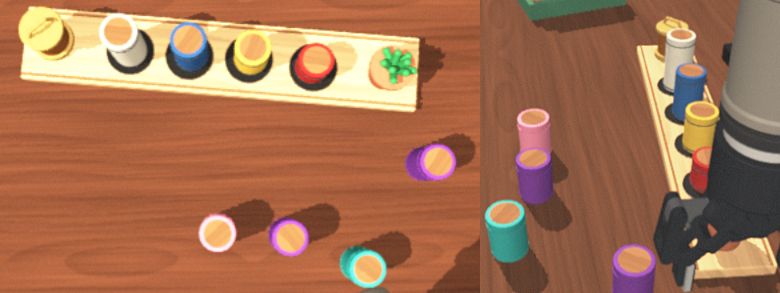

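All four tins are upright, with dark coaster showing around each base. They're within about 5 mm of centre, and the lantern and plant haven't moved. Handing in.

```bash
python3 -c "
from h import *
print(manip.finish_job())"
```

```text
the job is handed in; nothing more can be done
None
```

All four canisters are standing upright on their coasters in height order, and I handed the job in at about 32 s. White is on coaster 1 next to the lantern, then blue on 2, yellow on 3 and red on 4 next to the plant.

- **Position:** in the last pictures the network estimates put each base within about 5 mm of its coaster's centre, and the margin is 12 mm. The top view shows each tin on its coaster, with dark rim around its base. The side view agrees for white and yellow, but it gave no blue reading, and the gripper partly hides red in that picture.
- **Lantern and plant:** both are standing where they began, to within the few-mm measuring error. The pink, purple and turquoise look-alikes were not touched.
- **Forces:** the wrist force readings stayed under about 10 N throughout.
- **Disagreements:** the networks gave some wrong labels in the last check, such as a "plant" on coasters 2 and 3 and a second "blue" on coaster 3. The pictures ruled these out. The side and top cameras differed by up to 5 mm on the white tin, which is still inside the margin.

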